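# Rake a heap of desiccant blocks level in the drying tray

## Task

The desiccant blocks on the warming plate are heaped two high at the far end of the drying tray. Take the small rake from its rest and rake the top block down onto the bare part of the bed, so that all three blocks lie flat on the bed of the tray in one even layer. Touch the blocks only with the rake, and finally put the rake back on its rest as you found it.

Things in the scene. Friction and masses are not known exactly. Their poses are not given: they have to be found in the camera images.
- rake_grip (a point): Centre of the rake's wood handle (16 mm square, from 100 mm behind to 80 mm ahead), level at z = 80 on a fixed rest's 2 notched posts (50 mm ahead and behind, 10 thick, to z = 88). x: along the handle to the head, z up. Head 80 mm ahead: aluminium, 84 wide (y), 8 thick (x), 5 tines, tips 60 mm below this point. 0.12 kg. A brush with the same handle, black bristle pad, lies on the other side; sides vary.
- block_a: A lower block: hard red clay, 46 x 46 x 15 mm, 50 g. Origin: its centre, z up. It lies on the bed of a shallow aluminium tray on a fixed white warming plate (200 x 170). Bed 44 mm above the table (block lying flat: centre z = 51.5), 120 (x) x 112 (y) mm inside; walls 3 mm thick, to z = 56. At the start its axes are the tray's within 0.04 rad: x from the bare near end to the far end with the heap.
- block_b: The other lower block, same as block_a, beside it along -y, centres 49 to 53 mm apart. Both centres are 28 to 34 mm from the middle of the bed towards its far end; the near half of the bed is bare.
- block_c: The top block, same size, 40 to 65 g, origin at its centre, lying across block_a and block_b at z = 66.5, within 10 mm of straight above the point midway between them, turned up to 0.15 rad from the tray. It is to come down onto the bare near part of the bed.
Mind the look-alikes: they are no part of the job. Leave any green look-alike of the block_a alone.

How it is judged:
On the way, in this order (a step that is already met when the one before it is completed fails the run):
1. the rake is lifted off its rest (height (world z) of rake_grip above 0.11 m), for 0.2 s.
2. with the rake still raised, all three blocks lie flat on the bed (height (world z) of rake_grip above 0.095 m and height (world z) of block_a between 0.046 and 0.057 m and angle between each of block_a, block_b, block_c's own z axis and vertical below 0.175 rad and height (world z) of block_b between 0.046 and 0.057 m and height (world z) of block_c between 0.046 and 0.057 m), for 0.2 s.
At the end, for the whole second after the job is handed in: All three blocks lie still and flat (within 10 degrees) on the bed of the tray, their centres 46 to 57 mm above the table, none on another or on a wall; the rake is back on its rest, within 25 mm of where it lay and upright within 10 degrees (height (world z) of block_a between 0.046 and 0.057 m and angle between each of block_a, block_b, block_c, rake_grip's own z axis and vertical below 0.175 rad and height (world z) of block_b between 0.046 and 0.057 m and height (world z) of block_c between 0.046 and 0.057 m and linear speed of each of block_a, block_b, block_c below 0.02 m/s and distance of rake_grip from where it was at the start of the episode below 0.025 m); the robot touches nothing.
It fails at once if a block is touched by the robot itself instead of by the rake (contact force between any of the arm, the fingers and block_a above 0.5 N or contact force between any of the arm, the fingers and block_b above 0.5 N or contact force between any of the arm, the fingers and block_c above 0.5 N).
It also fails if it takes over 59 s, if anything falls off the work surface, if the arm or the gripper's body presses on something with over 40 N, if the wrist force passes 120 N, or if a joint passes its speed limit or range.

## Robot

A 6-joint arm with a two-finger parallel gripper is mounted at the origin on the work surface. World frame = base frame: x ahead of the robot, y to its left, z up, the work surface at z = 0. Lengths are in m, angles in rad, forces in N, time in s.
With the tool pointing down it reaches from about 0.275 to 0.775 m from the base axis. Payload 14.6 kg.
Tool frame: the origin (TCP) lies at the very end of the fingers, on their centre line; the grasp point (between the pads) lies 19 mm behind it; z points along the fingers, y is the line along which they close (so a half turn about z gives the same grasp; the last joint's range is limited). The gripper opens to 85 mm and grips with 20 to 120 N. Pads are 22 mm wide; open, the fingers measure 114 mm over their backs; the gripper's body (76 mm by 85 mm) begins 54 mm behind the grasp point. The pads swing forward as they close: fully open they stand 13 mm farther back than shut.
Start: joints at [-1.257, 0.263, -0.048, 1.259, 0, 1.415], TCP at [0.237, -0.468, 0.231] pointing down, gripper open.
Joint ranges: [-2.65, 2.65], [-0.89, 1.7], [-1.18, 1.37], [-2.13, 2.11], [-1.35, 1.29], [-3.14, 3.14]. Speed limits (rad/s): [1.89, 1.89, 2.57, 2.79, 3.14, 3.14].

## Interface

Orientations are given as a unit quaternion [x, y, z, w].
In Python, from workcell import sense, snapshot, camera_params, job, finder gives the robot as it stands. The module is installed in compiled form; this text tells all that it offers.
- The arm moves only by the tool play_rows, never from a script. Its arguments are lists of equal length, an entry for each row: "translation": the shift along the tool's x, y, z in cm, a list of three; "dr": the turn, a rotation vector about the tool's x, y, z in rad, a list of three. A call has 1 to 12 rows; each row is the pose to reach, as a shift and turn from the pose commanded when the call began, along the tool's axes at that moment; what a row does not reach only later rows make up. A row lasts 1/8 s, in which the tool goes at most 62.5 mm and 10.7 degrees, less where a joint would pass 70% of its speed; a pose out of reach is approached as far as the arm can. A call with a gripper value outside its range is refused whole. "claw" is the closure, from -1 (fully open) to 1 (shut), set as the call begins (left out, the last holds). The fingers move at their own pace and stop on an object; "squeeze" is the grip in N (left out, the last holds). Time passes only in rows, so rows that repeat a pose let the fingers close. It gives the time, the measured TCP pose, the force, the opening and the grip force at its end, in the units of the state.
- sense(): the state, without advancing time (a new reading comes with each control period).
- snapshot(name): name is "scene" or "top" or "wrist"; returns the picture (384x512x3 uint8, red, green, blue); there is no depth.
- camera_params(name): a dict with "vfov" (degrees; the focal length in pixels is half the picture's height over the tangent of half this angle, whatever the lens; pixels are square), "cx", "cy" (the principal point, pixels), "distortion" ([k1, k2, p1, p2, k3] as OpenCV has them; the pictures are not rectified), "view" (4x4, takes a point from world to camera coordinates); the wrist camera has in their place "T_tool_cam" (4x4, takes a point from camera to tool coordinates, whose origin is the TCP and whose axes are the flange's). Camera axes: x right, y down, z forward; pixel columns grow to the right and rows downward; lengths in m; the calibration is good to about 2 mm. A picture is of the moment at which its call begins: read the wrist's pose just before it. camera_params takes no time and is no camera call.
- job.job_done(): hands the job in; it is judged then, once.
Trained networks look in the newest picture that a camera, given by its name, has taken for a name from the list of things; names that differ only in an ending like _2 or _b are one class to them, and where a whole thing is asked for, a point or a joint stands for the part that bears it (a point fixed in the world has none). Each returns a list of dicts, best first, with "conf" (0 to 1); they miss things now and then, are a little off and sometimes report something else, mostly with a low value. They report only what shows in the picture. A call takes as long as a camera call. They do not tell look-alikes from the thing itself.
- finder.masks_of(camera, thing): "region" (384x512 bool, what is visible of it).
- finder.place_of(camera, thing): "xyz" ([x, y, z] in m, in the coordinates of the camera as it stood for that picture, good to about 4 mm: a listed point, or the origin of a listed thing).
The state is a dict: "clock": time; "joints": joint angles; "joint_vel": joint speeds; "joint_efforts": joint torques, N m; "position": TCP position; "ee_rot": TCP orientation; "force": force on the tool from outside, world axes, zero at the start; "wrist_torque": the same for the moment, N m; "grip_width": finger opening in m; "grasp_force": force on a finger pad.
Only numpy, scipy, OpenCV 4.12 (cv2) and the standard library are available. Lean on these libraries where they do the work, as an engineer would, in place of code of your own. Each camera call takes 0.05 s, during which the arm holds its last target. There are 200 camera calls.

## Working session

There is one attempt and no reset: what is moved stays moved. The work goes in short steps, Python scripts to look and compute and a tool call to move; the robot and the scene stay as the last step left them, time stands still between calls to the robot, and variables do not carry over. Pictures are saved under pics/ and viewed, at most 10 in all, crops included, and the job is handed in when it is done.

Besides the shell and the picture viewer there is one more tool, called after "Emit:" as name(argument=value, ...), one argument or row to a line, values as JSON. play_rows: Moves the arm, as the interface text tells. Its arguments: {"type":"object","properties":{"translation":{"type":"array","items":{"type":"array","items":{"type":"number"}}},"dr":{"type":"array","items":{"type":"array","items":{"type":"number"}}},"claw":{"type":"number"},"squeeze":{"type":"number"}},"required":["translation","dr"]}

```bash
mkdir -p pics
cat > h.py <<'E'
import numpy as np, cv2
from scipy.spatial.transform import Rotation as R
from workcell import sense, snapshot, camera_params, job, finder
def K(p,h=384):
    f=h/2/np.tan(np.radians(p["vfov"])/2); return np.array([[f,0,p["cx"]],[0,f,p["cy"]],[0,0,1.]])
def cam2world(name,s=None):
    p=camera_params(name)
    if "view" in p: return np.linalg.inv(np.array(p["view"]))
    s=s or sense(); T=np.eye(4); T[:3,:3]=R.from_quat(s["ee_rot"]).as_matrix(); T[:3,3]=s["position"]
    return T@np.array(p["T_tool_cam"])
def ray(name,uv,z,T=None):
    p=camera_params(name); T=cam2world(name) if T is None else T
    n=cv2.undistortPoints(np.array(uv,float).reshape(-1,1,2),K(p),np.array(p["distortion"]))[:,0]
    d=np.c_[n,np.ones(len(n))]@T[:3,:3].T; o=T[:3,3]
    return o+d*((z-o[2])/d[:,2])[:,None]
def proj(name,P,T=None):
    p=camera_params(name); T=cam2world(name) if T is None else T
    V=np.linalg.inv(T); r,_=cv2.Rodrigues(V[:3,:3])
    return cv2.projectPoints(np.array(P,float).reshape(-1,1,3),r,V[:3,3],K(p),np.array(p["distortion"]))[0][:,0]
def snap(name,fn=None):
    T=cam2world(name); im=snapshot(name)
    if fn: cv2.imwrite("pics/"+fn,im[:,:,::-1])
    return im,T
def places(name,thing,T):
    for d in finder.place_of(name,thing):
        x=np.array(d["xyz"]); print(name,thing,round(d["conf"],2),np.round(T[:3,:3]@x+T[:3,3],4))
E
python3 - <<'E'
from h import *
ims=[]
for c in ["scene","top"]:
    im,T=snap(c); ims.append(im)
    for t in ["rake_grip","block_a","block_c"]: places(c,t,T)
big=np.hstack(ims)[:,:,::-1]
cv2.imwrite("pics/a.png",cv2.resize(ims[1][:,:,::-1],(800,600))); cv2.imwrite("pics/b.png",cv2.resize(ims[0][:,:,::-1],(800,600)))
print(sense()["ee_rot"])
E
```

```text
scene rake_grip 0.68 [ 0.5155 -0.2873  0.0809]
scene block_a 0.9 [0.7989 0.0211 0.0083]
scene block_a 0.75 [0.6217 0.0469 0.069 ]
scene block_a 0.75 [0.6239 0.213  0.0089]
scene block_a 0.53 [0.626  0.0299 0.0536]
scene block_a 0.49 [0.6159 0.0769 0.0476]
scene block_c 0.9 [0.7989 0.0211 0.0083]
scene block_c 0.75 [0.6217 0.0469 0.069 ]
scene block_c 0.75 [0.6239 0.213  0.0089]
scene block_c 0.53 [0.626  0.0299 0.0536]
scene block_c 0.49 [0.6159 0.0769 0.0476]
top rake_grip 0.56 [ 0.5167 -0.2882  0.0795]
top block_a 0.96 [0.6216 0.0463 0.0653]
top block_a 0.66 [0.6163 0.0786 0.0492]
top block_a 0.66 [0.625  0.2121 0.0046]
top block_a 0.45 [0.6262 0.0294 0.056 ]
top block_c 0.96 [0.6216 0.0463 0.0653]
top block_c 0.66 [0.6163 0.0786 0.0492]
top block_c 0.66 [0.625  0.2121 0.0046]
top block_c 0.45 [0.6262 0.0294 0.056 ]
[ 9.72657269e-01  2.32245196e-01  2.46892529e-06 -7.90094508e-05]
```

View pics/a.png

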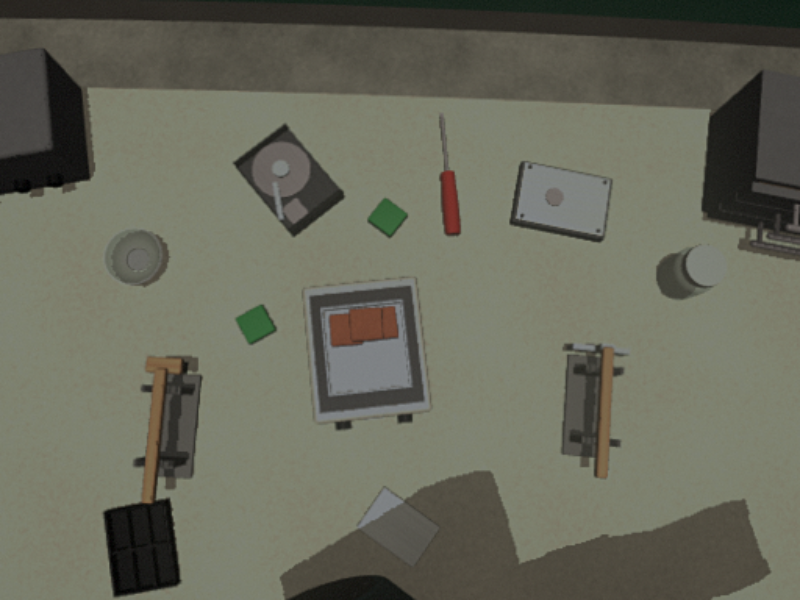

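View pics/b.png

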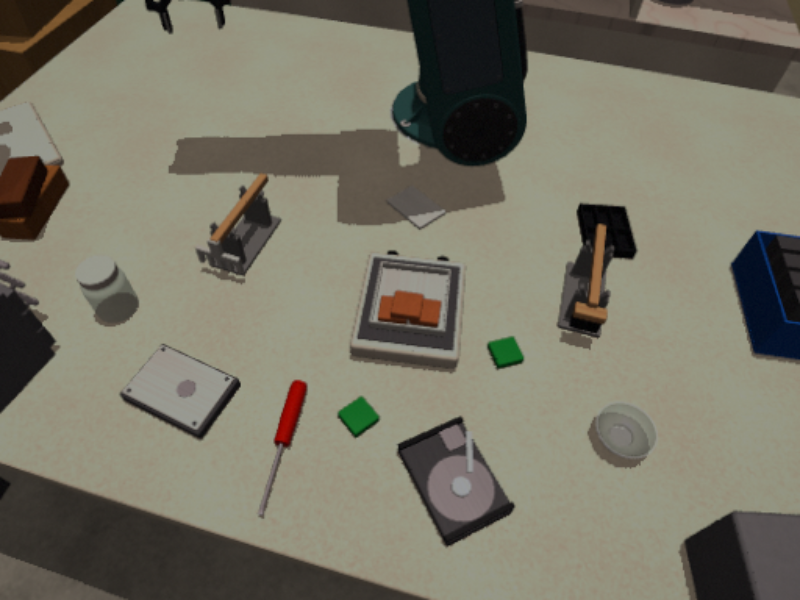

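The rake is the wood handle with the thin metal head at right: a.png (605,410), head at (597,349). The left tool at (155,430) has a wood head and a black pad, so it is the brush. The red heap is at a.png (363,325), and the green blocks at (388,217) and (256,324) are look-alikes. Next I'll look from close above the tray, then the rake.

```bash
cat >> h.py <<'E'
def rows(targets, s=None):
    """targets: list of (x,y,z,yaw of tool x), tool down -> shift cm / turn from present pose"""
    s=s or sense(); R0=R.from_quat(s["ee_rot"]); p=np.array(s["position"])
    for x,y,z,w in targets:
        Rt=R.from_euler("z",w)*R.from_euler("x",np.pi)
        print(np.round(R0.inv().apply(np.array([x,y,z])-p)*100,2).tolist(), np.round((R0.inv()*Rt).as_rotvec(),3).tolist())
E
python3 - <<'E'
from h import *
p=camera_params("wrist"); print(np.round(p["T_tool_cam"],3),p["vfov"])
im,T=snap("top")
# project guess tray & rake
print(ray("top",np.array([[603,476],[608,350]])/1.5625,.088)) 
rows([(0.56,0.045,0.27,0),(0.47,-0.288,0.25,0)])
E
```

```text
[[-0.    -0.959 -0.285  0.072]
 [ 1.    -0.     0.001 -0.001]
 [-0.001 -0.285  0.959 -0.142]
 [ 0.     0.     0.     1.   ]] 59.91172037510062
[[ 0.41970513 -0.28185672  0.088     ]
 [ 0.59146699 -0.29293892  0.088     ]]
[51.99, -31.21, -3.87] [-0.0, 0.0, 0.469]
[28.92, -5.57, -1.88] [-0.0, 0.0, 0.469]
```

Emit:
play_rows(
  translation=[
    [5.6,-2.9,-0.4],
    [11.2,-5.8,-0.8],
    [16.8,-8.7,-1.2],
    [22.4,-11.6,-1.6],
    [28,-14.5,-2],
    [33.6,-17.4,-2.4],
    [39.2,-20.3,-2.8],
    [44.8,-23.2,-3.2],
    [50.4,-26,-3.6],
    [56.4,-29,-3.9],
    [56.4,-29,-3.9],
    [56.4,-29,-3.9],
  ],
  dr=[
    [0,0,0.047],
    [0,0,0.094],
    [0,0,0.141],
    [0,0,0.188],
    [0,0,0.235],
    [0,0,0.282],
    [0,0,0.329],
    [0,0,0.376],
    [0,0,0.423],
    [0,0,0.469],
    [0,0,0.469],
    [0,0,0.469],
  ],
  claw=-1,
  squeeze=80,
)

```text
clock: 1.95
position: [0.6094, 0.0454, 0.2699]
ee_rot: [1.0, 0.001, -0.0, 0.0]
force: [-1.5, -0.8, 0.8]
grip_width: 0.0853
grasp_force: 0.0
```

Run:
```python
from h import *
s=sense(); print(s["position"],s["clock"],s["joint_vel"])
im,T=snap("wrist"); cv2.imwrite("pics/c.png",cv2.resize(im[:,:,::-1],(800,600)))
places("wrist","block_a",T)
for d in finder.masks_of("wrist","block_a"):
    c,_=cv2.findContours(d["region"].astype(np.uint8),0,2); c=max(c,key=cv2.contourArea)
    b=cv2.boxPoints(cv2.minAreaRect(c))
    print(round(d["conf"],2)); print(np.round(ray("wrist",b,.074,T)[:,:2],4).tolist(), np.round(ray("wrist",b,.059,T)[:,:2],4).tolist())
rows([(0.52,-0.288,0.25,0)])
```

```text
[0.60935091 0.04539506 0.26989957] 1.95 [-0.03321844 -0.02274085 -0.0253719  -0.00305785 -0.00334222 -0.00755622]
wrist block_a 0.96 [0.6188 0.0767 0.0478]
wrist block_a 0.9 [0.6234 0.0483 0.0679]
wrist block_a 0.82 [0.6271 0.0263 0.0528]
0.85
[[0.6386, 0.0985], [0.6412, 0.0718], [0.5968, 0.0682], [0.594, 0.0959]] [[0.6367, 0.1008], [0.6394, 0.0729], [0.5931, 0.0692], [0.5901, 0.0981]]
0.81
[[0.6479, 0.0507], [0.6533, 0.0101], [0.6091, 0.0029], [0.6034, 0.0449]] [[0.6465, 0.0509], [0.652, 0.0085], [0.6059, 0.001], [0.6, 0.0449]]
0.69
[[0.769, 0.0483], [0.7692, 0.0078], [0.7511, 0.0073], [0.7509, 0.0483]] [[0.7729, 0.0484], [0.7732, 0.0061], [0.7542, 0.0056], [0.754, 0.0484]]
0.67
[[0.6434, 0.0725], [0.6473, 0.028], [0.6011, 0.0232], [0.5969, 0.0693]] [[0.6418, 0.0736], [0.6458, 0.0272], [0.5975, 0.0222], [0.5932, 0.0704]]
0.61
[[0.6396, 0.2152], [0.6616, 0.1795], [0.628, 0.1587], [0.6047, 0.1947]] [[0.6378, 0.2227], [0.6608, 0.1854], [0.6257, 0.1637], [0.6013, 0.2014]]
[-8.83, 33.21, 2.06] [0.0, -0.0, -0.001]
```

View pics/c.png

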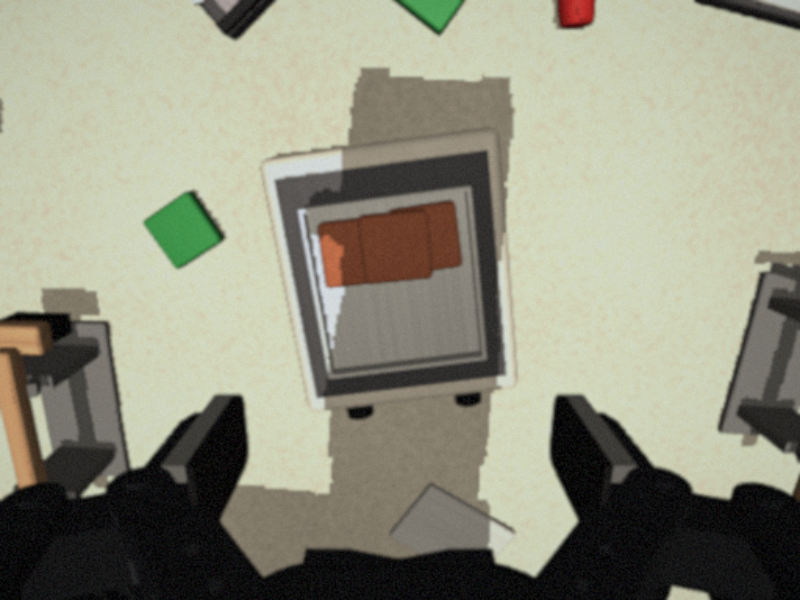

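The wrist view shows the heap at (395,245), C on top, and the bare bed between (335,370) and (480,355). The tray is turned slightly counter-clockwise. I'll compute the tray pose in the next script, while moving on to the rake.

Run:
```python
from h import *
T=cam2world("wrist")
k=1.5625
for n,z,px in [("plate",.04,[(265,163),(495,130),(516,382),(313,407)]),("inner bed near",.044,[(334,371),(481,353)]),("walltop far out",.056,[(298,209),(468,187)]),]:
    P=ray("wrist",np.array(px)/k,z,T); print(n,np.round(P[:,:2],4).tolist(),np.round(P.mean(0)[:2],4))
```

```text
plate [[0.6745, 0.1367], [0.6961, -0.0224], [0.5082, -0.0482], [0.4869, 0.112]] [0.5914 0.0445]
inner bed near [[0.5197, 0.0935], [0.5343, -0.0188]] [0.527  0.0373]
walltop far out [[0.6442, 0.1122], [0.6586, -0.003]] [0.6514 0.0546]
```

Emit:
play_rows(
  translation=[
    [-1.3,4.8,0.3],
    [-2.6,9.6,0.6],
    [-3.9,14.4,0.9],
    [-5.2,19.2,1.2],
    [-6.5,24,1.5],
    [-7.8,28.8,1.8],
    [-8.9,33.2,2.0],
    [-8.9,33.2,2.0],
    [-8.9,33.2,2.0],
  ],
  dr=[
    [0,0,0],
    [0,0,0],
    [0,0,0],
    [0,0,0],
    [0,0,0],
    [0,0,0],
    [0,0,0],
    [0,0,0],
    [0,0,0],
  ],
)

```text
clock: 3.22
position: [0.5195, -0.2871, 0.2506]
ee_rot: [1.0, -0.001, 0.0, -0.0]
force: [0.7, -0.1, -0.7]
grip_width: 0.0853
grasp_force: 0.0
```

Run:
```python
from h import *
s=sense(); print(s["position"],s["clock"])
im,T=snap("wrist"); cv2.imwrite("pics/d.png",cv2.resize(im[:,:,::-1],(800,600)))
places("wrist","rake_grip",T)
hsv=cv2.cvtColor(im,cv2.COLOR_RGB2HSV)
m=cv2.inRange(hsv,(8,90,90),(22,255,255))
m=cv2.morphologyEx(m,cv2.MORPH_OPEN,np.ones((3,3)))
c,_=cv2.findContours(m,0,2)
for q in sorted(c,key=cv2.contourArea)[::-1][:2]:
    b=cv2.boxPoints(cv2.minAreaRect(q)); P=ray("wrist",b,.088,T)[:,:2]
    print(cv2.contourArea(q),np.round(b*1.5625).tolist(),np.round(P,4).tolist(),np.round(P.mean(0),4))
```

```text
[ 0.51949738 -0.28710664  0.25060501] 3.225
wrist rake_grip 0.8 [ 0.5188 -0.2903  0.0795]
2513.5 [[373.0, 426.0], [395.0, 147.0], [420.0, 149.0], [399.0, 428.0]] [[0.419, -0.2703], [0.5948, -0.285], [0.5937, -0.2995], [0.4175, -0.2871]] [ 0.5063 -0.2855]
```

View pics/d.png

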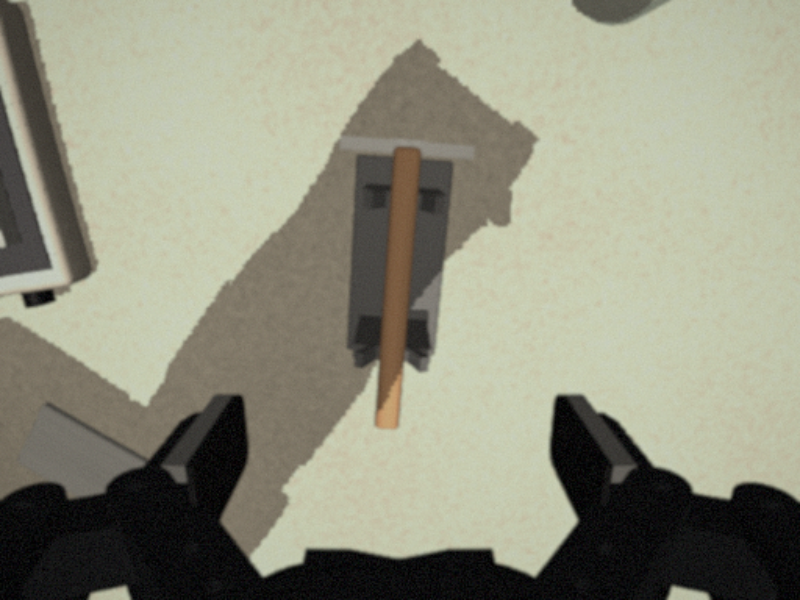

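The wrist view confirms the rake: wood handle from (387,428) to (407,148), with a thin aluminium head bar at (407,148) spanning columns 340 to 475. There's no black pad. The grip is about (0.5165,-0.2875) at yaw -0.077, and its span is 176 mm against the given 180. I'll grasp it.

Emit:
play_rows(
  translation=[
    [-0.3,0,3],
    [-0.3,0,7],
    [-0.3,0,11],
    [-0.3,0,14],
    [-0.3,0,17],
    [-0.3,0,18.8],
    [-0.3,0,18.8],
    [-0.3,0,18.8],
  ],
  dr=[
    [0,0,0.077],
    [0,0,0.077],
    [0,0,0.077],
    [0,0,0.077],
    [0,0,0.077],
    [0,0,0.077],
    [0,0,0.077],
    [0,0,0.077],
  ],
)

```text
clock: 4.32
position: [0.5178, -0.2867, 0.0633]
ee_rot: [0.999, -0.038, 0.0, 0.0]
force: [-0.9, -0.3, -0.3]
grip_width: 0.0855
grasp_force: 0.0
```

Emit:
play_rows(
  translation=[
    [0,0,0],
    [0,0,0],
    [0,0,0],
    [0,0,0],
    [0,0,0],
    [0,0,0],
    [0,0,0],
    [0,0,0],
  ],
  dr=[
    [0,0,0],
    [0,0,0],
    [0,0,0],
    [0,0,0],
    [0,0,0],
    [0,0,0],
    [0,0,0],
    [0,0,0],
  ],
  claw=1,
  squeeze=80,
)

```text
clock: 5.32
position: [0.5173, -0.2869, 0.0626]
ee_rot: [0.999, -0.039, 0.0, 0.0]
force: [-1.8, 0.9, 5.8]
grip_width: 0.0145
grasp_force: 78.5
```

Emit:
play_rows(
  translation=[
    [0,0,-1],
    [0,0,-3],
    [0,0,-6],
    [0,0,-10],
    [0,0,-12],
    [0,0,-12],
    [0,0,-12],
  ],
  dr=[
    [0,0,0],
    [0,0,0],
    [0,0,0],
    [0,0,0],
    [0,0,0],
    [0,0,0],
    [0,0,0],
  ],
)

```text
clock: 6.2
position: [0.5169, -0.2866, 0.1814]
ee_rot: [0.999, -0.039, -0.0, -0.0]
force: [-0.6, 0.3, -1.5]
grip_width: 0.0148
grasp_force: 78.0
```

Run:
```python
from h import *
s=sense(); print(s["position"],s["clock"],s["grip_width"],s["force"],s["wrist_torque"])
im,T=snap("wrist")
places("wrist","rake_grip",T)
# overlay model: handle top & head in grip frame
g=np.array(s["position"])+[0,0,.019]; Rz=R.from_euler("z",-.077).as_matrix()
M=np.array([[.08,0,.008],[.084,.042,0],[.084,-.042,0],[.076,.042,0],[.076,-.042,0],[.084,.042,-.06],[.084,-.042,-.06],[-.1,.008,.008],[-.1,-.008,.008]])
big=cv2.resize(im[:,:,::-1],(800,600)).copy()
for u in proj("wrist",M@Rz.T+g,T)*1.5625: cv2.circle(big,tuple(int(v) for v in u),4,(255,0,255),1)
cv2.imwrite("pics/e.png",big)
```

```text
[ 0.51690802 -0.28657205  0.18140196] 6.2 0.014779603748114616 [-0.60820111  0.30224765 -1.48240578] [-0.01438256  0.03726091 -0.06946891]
wrist rake_grip 0.79 [ 0.5143 -0.2864  0.1995]
```

View pics/e.png

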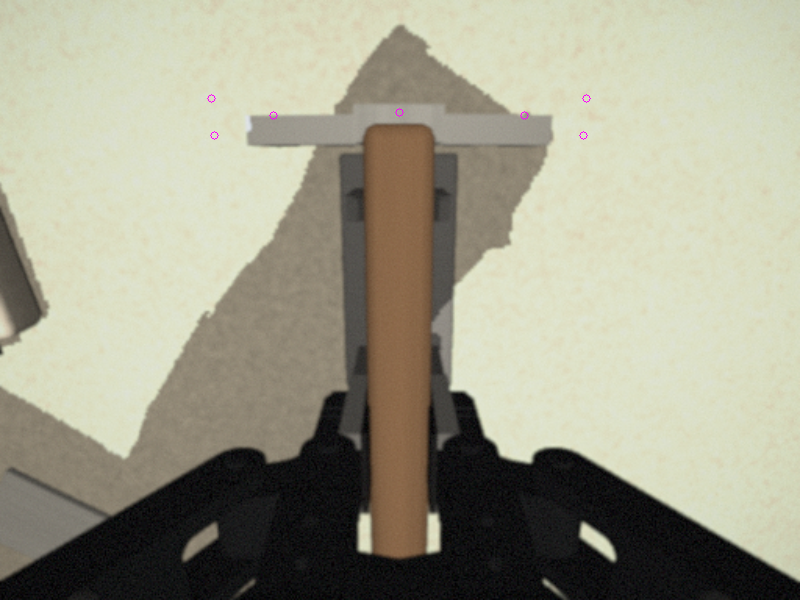

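The rake is held level and clear. The head sits about 77.5 mm ahead of the TCP and the tips about 42.6 mm below it. Next I'll carry it over the tray and align it with the tray at yaw 0.13.

Emit:
play_rows(
  translation=[
    [0.3,-2,0],
    [0.7,-6,0],
    [1.2,-10.5,0.3],
    [1.7,-15,0.6],
    [2.2,-19.5,1],
    [2.7,-24,1.4],
    [3.2,-28,1.8],
    [3.6,-31.5,2.2],
    [3.8,-33.3,2.6],
    [3.8,-33.3,2.6],
    [3.8,-33.3,2.6],
  ],
  dr=[
    [0,0,0],
    [0,0,-0.03],
    [0,0,-0.06],
    [0,0,-0.09],
    [0,0,-0.12],
    [0,0,-0.15],
    [0,0,-0.18],
    [0,0,-0.207],
    [0,0,-0.207],
    [0,0,-0.207],
    [0,0,-0.207],
  ],
)

```text
clock: 7.68
position: [0.5806, 0.0417, 0.1562]
ee_rot: [0.998, 0.065, -0.0, 0.0]
force: [0.3, 0.2, -1.5]
grip_width: 0.0143
grasp_force: 78.1
```

Run:
```python
from h import *
s=sense(); print(s["position"],s["clock"],s["grip_width"],R.from_quat(s["ee_rot"]).as_rotvec())
im,T=snap("wrist"); cv2.imwrite("pics/f.png",cv2.resize(im[:,:,::-1],(800,600)))
places("wrist","rake_grip",T); places("wrist","block_a",T)
im,T=snap("scene"); cv2.imwrite("pics/g.png",cv2.resize(im[110:290,180:400,::-1],None,fx=3.3,fy=3.3,interpolation=2))
rows([(.5801,.0426,.105,.13),(.5801-.058*.9916,.0426-.058*.13,.105,.13)])
```

```text
[0.58062947 0.0417404  0.15624588] 7.675 0.014296660801041989 [ 3.13485042e+00  2.02684538e-01 -4.00809189e-04]
wrist rake_grip 0.93 [0.5801 0.0415 0.1734]
wrist block_a 0.87 [0.6256 0.2173 0.0033]
wrist block_a 0.76 [0.6254 0.0286 0.0522]
wrist block_a 0.64 [0.6189 0.0796 0.0478]
[-0.06, -0.12, 5.14] [0.0, -0.0, -0.001]
[-5.86, -0.11, 5.14] [0.0, -0.0, -0.001]
```

View pics/f.png

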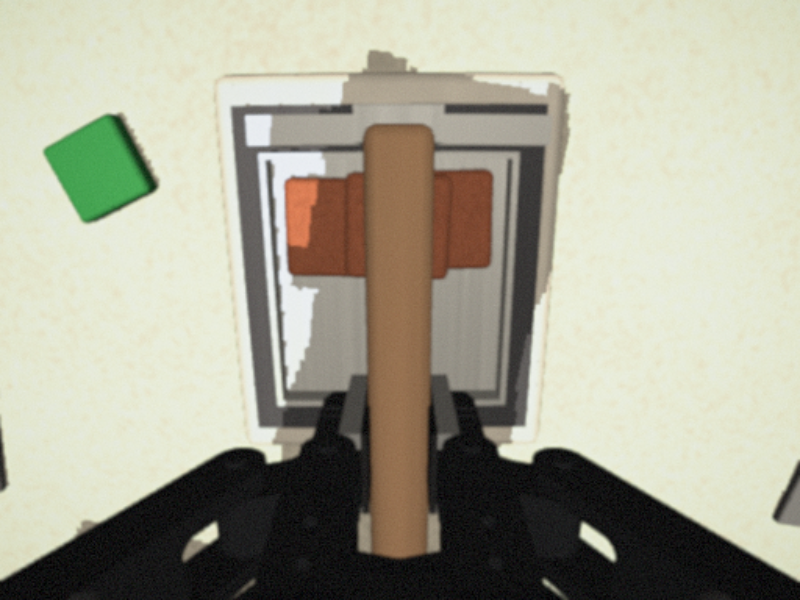

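The bar at (400,130) is clear beyond C's far edge at row 172, and square to the tray. I'll lower it and rake.

Emit:
play_rows(
  translation=[
    [0,-0.1,2],
    [0,-0.1,4],
    [0,-0.1,5.1],
    [0,-0.1,5.1],
    [0,-0.1,5.1],
  ],
  dr=[
    [0,0,0],
    [0,0,0],
    [0,0,0],
    [0,0,0],
    [0,0,0],
  ],
)

```text
clock: 8.5
position: [0.5811, 0.0431, 0.106]
ee_rot: [0.998, 0.065, 0.0, 0.0]
force: [-0.3, -0.1, -1.7]
grip_width: 0.0149
grasp_force: 78.1
```

Emit:
play_rows(
  translation=[
    [-0.5,0,0],
    [-1,0,0],
    [-1.5,0,0],
    [-2,0,0],
    [-2.5,0,0],
    [-3,0,0],
    [-3.5,0,0],
    [-4,0,0],
    [-4.5,0,0],
    [-5,0,0],
    [-5,0,0],
  ],
  dr=[
    [0,0,0],
    [0,0,0],
    [0,0,0],
    [0,0,0],
    [0,0,0],
    [0,0,0],
    [0,0,0],
    [0,0,0],
    [0,0,0],
    [0,0,0],
    [0,0,0],
  ],
)

```text
clock: 9.88
position: [0.5308, 0.0368, 0.1053]
ee_rot: [0.998, 0.065, -0.0, -0.0]
force: [1.0, -0.3, -1.5]
grip_width: 0.015
grasp_force: 78.1
```

Run:
```python
from h import *
s=sense(); print(s["position"],s["clock"],s["force"])
im,T=snap("wrist"); cv2.imwrite("pics/h1.png",im[:,:,::-1])
places("wrist","block_a",T)
im2,T=snap("scene"); places("scene","block_a",T)
cv2.imwrite("pics/h.png",np.hstack([cv2.resize(im[:,:,::-1],(500,375)),cv2.resize(im2[140:260,200:296,::-1],(300,375))]))
```

```text
[0.5307735  0.03675145 0.10531248] 9.875 [ 0.98059558 -0.29756644 -1.51805306]
wrist block_a 0.93 [0.6173 0.0793 0.0463]
wrist block_a 0.65 [0.6216 0.2127 0.002 ]
wrist block_a 0.59 [0.6236 0.0273 0.0515]
scene block_a 0.86 [0.6295 0.2111 0.0098]
scene block_a 0.54 [0.6262 0.027  0.0539]
scene block_a 0.39 [0.5825 0.042  0.0618]
```

View pics/h.png

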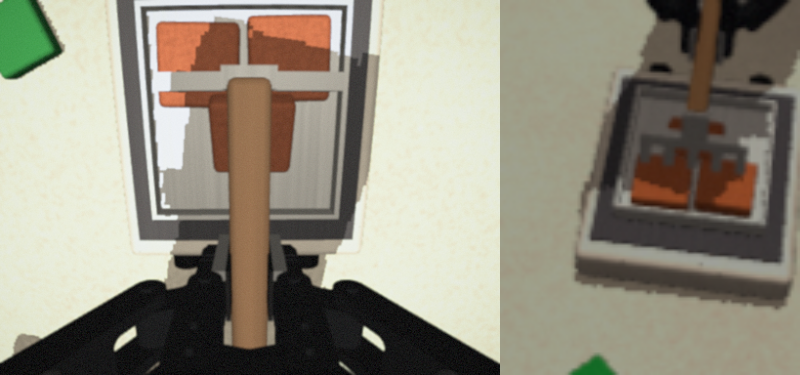

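C is pulled off the near side of A and B (left picture, C at (252,135)) and still leans on their near edge. I'll pull it further.

Emit:
play_rows(
  translation=[
    [-0.4,0,0],
    [-0.8,0,0],
    [-1.2,0,0],
    [-1.5,0,0],
    [-1.5,0,0],
    [-1.5,0,0],
  ],
  dr=[
    [0,0,0],
    [0,0,0],
    [0,0,0],
    [0,0,0],
    [0,0,0],
    [0,0,0],
  ],
)

```text
clock: 10.82
position: [0.5163, 0.0348, 0.1053]
ee_rot: [0.998, 0.065, 0.0, 0.0]
force: [-0.1, -0.1, -0.5]
grip_width: 0.0146
grasp_force: 78.1
```

Run:
```python
from h import *
s=sense(); print(s["position"],s["clock"],s["force"])
im,T=snap("wrist")
places("wrist","block_a",T)
im2,T=snap("scene"); places("scene","block_a",T)
cv2.imwrite("pics/i.png",np.hstack([cv2.resize(im[:,:,::-1],(500,375)),cv2.resize(im2[140:260,200:296,::-1],(300,375))]))
```

```text
[0.51632933 0.03482433 0.10532628] 10.825 [-0.09148111 -0.05087214 -0.50584808]
wrist block_a 0.91 [0.6224 0.2151 0.0028]
wrist block_a 0.85 [0.6177 0.076  0.0506]
wrist block_a 0.74 [0.6253 0.0267 0.0503]
scene block_a 0.91 [0.7983 0.0207 0.0102]
scene block_a 0.7 [0.6234 0.0277 0.0539]
scene block_a 0.62 [0.5692 0.0409 0.0549]
scene block_a 0.62 [0.6248 0.2149 0.0124]
scene block_a 0.54 [0.6151 0.075  0.0509]
```

View pics/i.png

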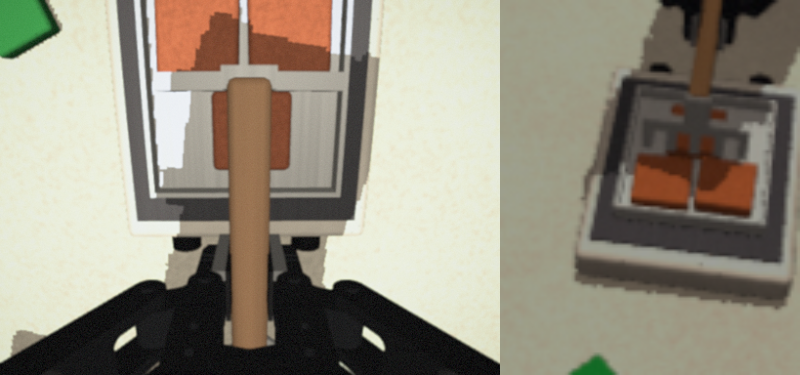

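C now appears to lie on the bed in front of A and B. I'll lift the rake and check.

Emit:
play_rows(
  translation=[
    [0,0,-1],
    [0,0,-3],
    [0,0,-5],
    [0,0,-7.5],
    [0,0,-7.5],
    [0,0,-7.5],
  ],
  dr=[
    [0,0,0],
    [0,0,0],
    [0,0,0],
    [0,0,0],
    [0,0,0],
    [0,0,0],
  ],
)

```text
clock: 11.78
position: [0.516, 0.0349, 0.1799]
ee_rot: [0.998, 0.065, -0.0, -0.0]
force: [-0.4, -0.4, -0.9]
grip_width: 0.0148
grasp_force: 78.1
```

Run:
```python
from h import *
s=sense(); print(s["position"],s["clock"])
ims=[]
for c in ("wrist","top","scene"):
    im,T=snap(c); places(c,"block_c",T); ims.append(im)
cv2.imwrite("pics/j.png",np.hstack([cv2.resize(ims[0][:,:,::-1],(480,360)),cv2.resize(ims[2][140:260,200:306,::-1],(318,360))]))
rows([(.5170,-.2867,.181,-.077)])
```

```text
[0.51601579 0.03488164 0.17987118] 11.775
wrist block_c 0.88 [0.626  0.2181 0.0045]
wrist block_c 0.8 [0.6275 0.0294 0.0512]
wrist block_c 0.65 [0.5133 0.0314 0.2022]
wrist block_c 0.63 [0.6148 0.0769 0.0453]
top block_c 0.87 [0.7987 0.0196 0.0032]
top block_c 0.83 [0.6244 0.2115 0.0052]
scene block_c 0.87 [0.6166 0.0769 0.0535]
scene block_c 0.86 [0.5677 0.0375 0.0514]
scene block_c 0.76 [0.7971 0.0241 0.0086]
scene block_c 0.74 [0.6252 0.0285 0.0537]
scene block_c 0.58 [0.6252 0.2123 0.0119]
[-4.07, 31.9, -0.12] [-0.0, 0.001, 0.207]
```

View pics/j.png

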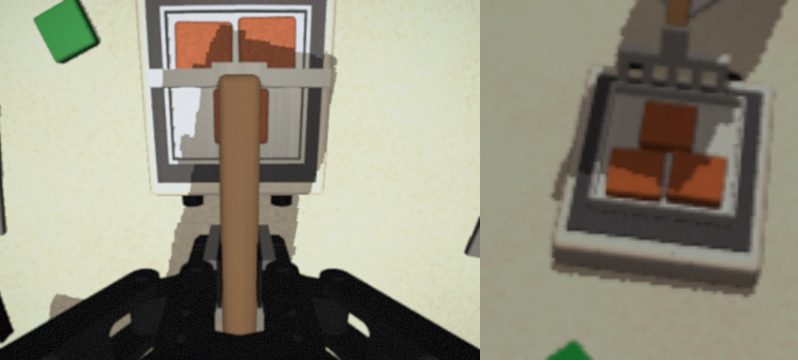

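All three blocks lie flat: in the right crop C is at (667,127), and A and B are at (635,173) and (697,178). I'll take the rake back over its rest.

Emit:
play_rows(
  translation=[
    [-0.3,2,0],
    [-0.8,6,0],
    [-1.4,10.5,0],
    [-1.9,15,0],
    [-2.5,19.5,0],
    [-3,24,0],
    [-3.5,28,0],
    [-3.9,31,0],
    [-4.1,31.9,-0.1],
    [-4.1,31.9,-0.1],
    [-4.1,31.9,-0.1],
  ],
  dr=[
    [0,0,0],
    [0,0,0.03],
    [0,0,0.06],
    [0,0,0.09],
    [0,0,0.12],
    [0,0,0.15],
    [0,0,0.18],
    [0,0,0.207],
    [0,0,0.207],
    [0,0,0.207],
    [0,0,0.207],
  ],
)

```text
clock: 13.45
position: [0.5169, -0.2857, 0.1813]
ee_rot: [0.999, -0.038, -0.0, -0.0]
force: [0.4, 0.3, -1.8]
grip_width: 0.0144
grasp_force: 78.2
```

Run:
```python
from h import *
s=sense(); print(s["position"],s["clock"])
rows([(.5170,-.2868,.0630,-.077)])
```

```text
[ 0.51690395 -0.28571818  0.1813451 ] 13.45
[0.02, 0.11, 11.83] [-0.0, 0.0, 0.001]
```

Emit:
play_rows(
  translation=[
    [0,0.1,2],
    [0,0.1,5],
    [0,0.1,7.5],
    [0,0.1,9.5],
    [0,0.1,10.5],
    [0,0.1,11.2],
    [0,0.1,11.8],
    [0,0.1,11.8],
    [0,0.1,11.8],
  ],
  dr=[
    [0,0,0],
    [0,0,0],
    [0,0,0],
    [0,0,0],
    [0,0,0],
    [0,0,0],
    [0,0,0],
    [0,0,0],
    [0,0,0],
  ],
)

```text
clock: 14.58
position: [0.517, -0.2879, 0.0637]
ee_rot: [0.999, -0.039, 0.0, 0.0]
force: [-0.6, -0.5, -0.9]
grip_width: 0.0146
grasp_force: 78.2
```

Emit:
play_rows(
  translation=[
    [0,0,0],
    [0,0,0],
    [0,0,0],
    [0,0,0],
    [0,0,0],
    [0,0,0],
    [0,0,0],
    [0,0,0],
  ],
  dr=[
    [0,0,0],
    [0,0,0],
    [0,0,0],
    [0,0,0],
    [0,0,0],
    [0,0,0],
    [0,0,0],
    [0,0,0],
  ],
  claw=-1,
)

```text
clock: 15.58
position: [0.5168, -0.2878, 0.0633]
ee_rot: [0.999, -0.039, 0.0, 0.0]
force: [0.5, 0.9, 0.2]
grip_width: 0.0856
grasp_force: 0.0
```

Emit:
play_rows(
  translation=[
    [0,0,-2],
    [0,0,-5],
    [0,0,-9],
    [0,0,-13],
    [0,0,-17],
    [0,0,-18.8],
    [0,0,-18.8],
    [0,0,-18.8],
  ],
  dr=[
    [0,0,0],
    [0,0,0],
    [0,0,0],
    [0,0,0],
    [0,0,0],
    [0,0,0],
    [0,0,0],
    [0,0,0],
  ],
)

```text
clock: 16.58
position: [0.5165, -0.2876, 0.2502]
ee_rot: [0.999, -0.039, -0.001, -0.0]
force: [-0.4, 0.3, -0.3]
grip_width: 0.0854
grasp_force: 0.0
```

Run:
```python
from h import *
s=sense(); print(s["position"],s["clock"],s["force"])
ims=[]
for c in ("wrist","top","scene"):
    im,T=snap(c); places(c,"rake_grip",T); ims.append(im)
    if c!="wrist": places(c,"block_c",T)
cv2.imwrite("pics/k.png",np.hstack([cv2.resize(ims[0][:,:,::-1],(400,300)),cv2.resize(ims[1][170:320,180:420,::-1],(400,300))]))
```

```text
[ 0.51654711 -0.28760447  0.25022457] 16.575 [-0.35290659  0.27376024 -0.2815753 ]
wrist rake_grip 0.89 [ 0.5175 -0.2893  0.0799]
top rake_grip 0.94 [ 0.5156 -0.2907  0.0803]
top rake_grip 0.65 [0.5695 0.0425 0.0525]
top block_c 0.93 [0.7978 0.0167 0.0092]
top block_c 0.89 [0.6266 0.0277 0.0541]
top block_c 0.73 [0.5674 0.043  0.0516]
top block_c 0.69 [0.6247 0.2107 0.0051]
top block_c 0.68 [0.6144 0.0777 0.0483]
scene rake_grip 0.71 [ 0.5155 -0.289   0.0847]
scene block_c 0.8 [0.6256 0.0281 0.0535]
scene block_c 0.76 [0.6264 0.2133 0.0084]
scene block_c 0.71 [ 0.5159 -0.29    0.0839]
scene block_c 0.69 [0.7987 0.0213 0.006 ]
scene block_c 0.65 [0.5688 0.0391 0.0514]
scene block_c 0.64 [0.6205 0.0785 0.052 ]
```

View pics/k.png

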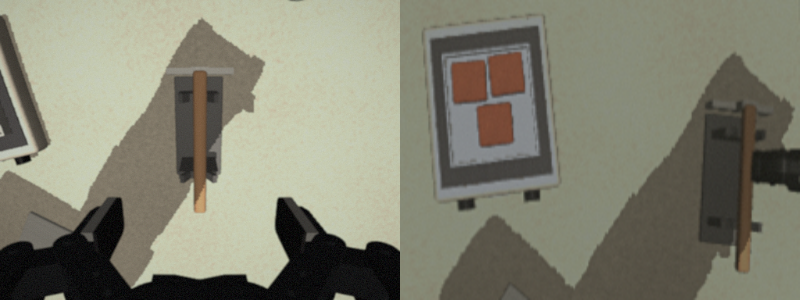

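The rake is level on its rest at (0.5175,-0.289,0.080), within 3 mm of where it lay. All three blocks lie flat on the bed, in the right picture at (468,82), (506,74) and (494,125). I'll hand in.

```bash
python3 -c "
from workcell import job; print(job.job_done())"
```

```text
the job is handed in; nothing more can be done
None
```

I raked the top block down so all three blocks lie flat on the bed, put the rake back on its rest within about 3 mm of where it lay, and handed the job in at about 17 s; the hand-in returned no verdict.

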